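Hook out the filigree tray

ROBOT

A 6-joint arm with a two-finger parallel gripper is mounted at the origin on the work surface. World frame = base frame: x ahead of the robot, y to its left, z up, the work surface at z = 0. Lengths are in mm, angles in rad, forces in N, time in s.
With the tool pointing down it reaches from about 150 to 775 mm from the base axis. Payload 6.1 kg.
Tool frame: the origin (TCP) lies between the finger pads; the fingertips stand 17 mm ahead of it and the grasp point (between the pads) lies 2 mm behind it; z points along the fingers, y is the line along which they close (so a half turn about z gives the same grasp; the last joint's range is limited). The gripper opens to 85 mm and grips with 20 to 120 N. Pads are 22 mm wide; open, the fingers measure 114 mm over their backs; the gripper's body (76 mm by 85 mm) begins 54 mm behind the grasp point. The pads swing forward as they close: fully open they stand 13 mm farther back than shut.
Start: joints at [-1.166, 0.126, -0.04, 1.405, 0, 1.571], TCP at [206.755, -482.556, 248.295] pointing down, gripper open.
Joint ranges: [-2.72, 2.72], [-0.95, 1.95], [-1.27, 1.35], [-1.78, 2.02], [-1.46, 1.47], [-3.14, 3.14]. Speed limits (rad/s): [2.39, 2.39, 3.01, 3.14, 3.14, 3.14].

INTERFACE

Orientations are given as a rotation vector (axis times angle).
In Python, from plant import env, optics, job gives the robot as it stands. The module is installed in compiled form; this text tells all that it offers.
- The arm moves only by the tool move_arm, never from a script. Its argument "increments" is a list of rows, each a list of 3 entries, a list of its own where there are three numbers: the opening in per cent of the stroke, from 0 (shut) to 100 (fully open), then the shift along the world's x, y, z in cm, then the turn, a rotation vector about the world's x, y, z in rad. A call has 1 to 12 rows; each row shifts and turns the commanded pose from where the row before left it; what a row does not reach is not made up. A row lasts 1/8 s, in which the tool goes at most 62.5 mm and 10.7 degrees, less where a joint would pass 70% of its speed; a pose out of reach is approached as far as the arm can. A call with a gripper value outside its range is refused whole. The fingers move at their own pace and stop on an object; "force" is the grip in N (left out, the last holds). Time passes only in rows, so rows that do not move let the fingers close. It gives the time, the measured TCP pose, the force, the opening and the grip force at its end, in the units of the state.
- env.state(): the state, without advancing time (a new reading comes with each control period).
- optics.camera(name): name is "scene" or "top"; returns (picture, depth): 420x560x3 uint8, red, green, blue; 420x560 float32, mm along the optical axis (not along the pixel's ray), 0 where there is no reading.
- optics.camera_info(name): a dict with "vertical_fov" (degrees; the focal length in pixels is half the picture's height over the tangent of half this angle, whatever the lens; pixels are square), "cx", "cy" (the principal point, pixels), "eye" and "orientation" of the camera in the world. Camera axes: x right, y down, z forward; pixel columns grow to the right and rows downward; lengths in mm; the calibration is good to about 2 mm. A picture is of the moment at which its call begins. camera_info takes no time and is no camera call.
- job.hand_in(): hands the job in; it is judged then, once.
The state is a dict: "time": time; "qpos": joint angles; "joint_vel": joint speeds; "joint_efforts": joint torques, N m; "eef_pos": TCP position; "orientation": TCP orientation; "force": force on the tool from outside, world axes, zero at the start; "torque": the same for the moment, N m; "finger_gap": opening from 0.0 (shut) to 1.0 (fully open); "gripper_force": force on a finger pad.
Only numpy, scipy, OpenCV 4.12 (cv2) and the standard library are available. Lean on these libraries where they do the work, as an engineer would, in place of code of your own. Each camera call takes 0.05 s, during which the arm holds its last target. There are 200 camera calls.

TASK

Pick up the red-handled hook and use it, not the fingers, to draw out the chest's bottom tray: put the hook's tip down into the finger hole of the brass tab and pull the tray gently and steadily all the way until it comes up against its rubber stop, then keep a light pull of about 10 N on it for half a second (less than 5 N does not count, and never more than 25 N). Then unhook, leave the tray out, lay the hook back in its rest as it lay before, and leave the other things on the bench and the chest where they are.

Things in the scene. Friction and masses are not known exactly. Their poses are not given: they have to be found in the camera images.
- chest: Fixed dark-wood chest, 200 deep (x) x 220 wide (y) x 125 mm high; origin: centre of its underside. Its front looks along its own -x, roughly to the robot, 100 mm from the origin; four dummy drawer fronts with steel knobs (projecting up to 11 mm) stand over the bottom bay, which holds the tray.
- tray: Light-wood tray; slides along chest -x only, axes as the chest's; origin 120 mm behind the hole, bench height. Starts 0-30 mm out with 55-115 mm more to a hard rubber stop, unseen and unmeasured: feel for it. Drag 2-3 N while it slides; at the stop it gives only about 1 mm at 10 N, so the force climbs quickly: come to it slowly. Let go, it stays where it is, within about 1 mm.
- hole (a point): Centre of the finger hole's mouth, on top of the tray's level brass tab, 45 mm above the bench. Round, 18 mm across, right through the 5 mm thick tab, 40 mm clear below. Tab 46 mm wide (y), reaching 19 mm from the hole's centre to chest -x and 20 mm back to the tray front, whose top is 5 mm above the tab. Axes as the chest's.
- hook: The hook as a whole; origin at the middle of the underside of its red handle, 8 mm below hook_mid; axes as hook_mid.
- hook_mid (a point): Centre of the hook's red handle (grasp here): a bar 100 long (own x) x 18 wide (y) x 16 mm high (z); hook about 60 g. From its +x end a 6 mm steel rod runs on along the handle's axis to 85 mm from the centre, then bends straight down. At the start it lies level in the rest.
- hook_tip (a point): Lower end of the hook's down-turned tip, a 6 mm round rod with a round end: 85 mm ahead (+x) of and 31 mm below the handle's centre. The underside of the level rod is 28 mm above this end.
- rest: Fixed hook rest: black base 170 x 56 x 6 mm, origin under its centre; two wooden saddles 42 mm either side of it along own x, each 14 mm thick and 45 mm wide, seat 31 mm above the bench, cheeks to 39 mm, 25 mm apart for the 18 mm handle. Between the saddles 70 mm is free for the fingers, down to the base.
- seat (a point): Point of the rest where the handle's centre belongs: midway between the saddles, 39 mm above the bench; the handle lies along the rest's x axis, with the tip towards its +x end and hanging beyond the base.
- stone: Bystander: grey stone soldering block 110 x 65 x 22 mm with a silver rosette on it; origin under its centre.
- spool: Bystander: copper spool, 44 mm across, 32 mm high, standing on the chest; origin under its centre.
- bowl: Bystander: white bowl, 80 mm across, 30 mm high; origin under its centre.
- scriber: Bystander: scriber with black handle, about 160 mm long, lying on the bench.
- flask: Bystander: amber bottle 40 mm across, 75 mm high; origin under its centre.
- mandrel: Bystander: steel ring mandrel, foot 64 mm across, 130 mm high; origin under its centre.
- tweezers: Bystander: steel tweezers, 130 mm long, 10 mm high, lying on the bench.
Things that resemble listed ones, but are neither listed nor needed, are in the scene too. What is meant by the hook is not green or purple, and is the smaller of those in its own colour.

How it is judged:
By the outcome, as a careful person would: the job done as asked, in the order asked, and still so for the second after the job is handed in, with the robot touching nothing.
It also fails if it takes over 64 s, if anything falls off the work surface, if the arm or the gripper's body presses on something with over 40 N, if the wrist force passes 120 N, or if a joint passes its speed limit or range.

## Working session

There is one attempt and no reset: what is moved stays moved. The work goes in short steps, Python scripts to look and compute and a tool call to move; the robot and the scene stay as the last step left them, time stands still between calls to the robot, and variables do not carry over. Pictures are saved under pics/ and viewed, at most 10 in all, crops included, and the job is handed in when it is done.

Besides the shell and the picture viewer there is one more tool, called after "Emit:" as name(argument=value, ...), one argument or row to a line, values as JSON. move_arm: Moves the arm, as the interface text tells. Its arguments: {"type":"object","properties":{"increments":{"type":"array"},"force":{"type":"number"}},"required":["increments"]}

```bash
mkdir -p pics; cat > h.py <<'E'
import numpy as np, cv2
from scipy.spatial.transform import Rotation as R
from plant import env, optics, job
def grab(n,save=None):
    p,d=optics.camera(n)
    if save: cv2.imwrite('pics/'+save+'.png',p[:,:,::-1])
    return p,d,optics.camera_info(n)
def K(i,h=420):
    return h/2/np.tan(np.radians(i['vertical_fov'])/2)
def rot(i):
    o=np.array(i['orientation'],float)
    return o if o.shape==(3,3) else R.from_rotvec(o).as_matrix()
def ray(i,u,v):
    f=K(i); d=np.array([(u-i['cx'])/f,(v-i['cy'])/f,1.]); return np.array(i['eye']),rot(i)@d
def onz(i,u,v,z):
    e,d=ray(i,u,v); return e+d*(z-e[2])/d[2]
def cloud(d,i):
    v,u=np.mgrid[:d.shape[0],:d.shape[1]]; f=K(i)
    c=np.stack([(u-i['cx'])/f*d,(v-i['cy'])/f*d,d],-1)
    return c@rot(i).T+np.array(i['eye'])
E
python3 - <<'E'
from h import *
for n in('scene','top'):
    p,d,i=grab(n,n+'0'); print(i); np.savez(n+'0.npz',p=p,d=d)
print(env.state())
E
```

```text
{'vertical_fov': 43.65862936189661, 'cx': 283.99969666282556, 'cy': 210.24982784469316, 'eye': array([ 920.81167484,  657.7874454 , 1260.01148067]), 'orientation': array([-0.81048647, -2.73066484,  0.83788975])}
{'vertical_fov': 50.37949355394236, 'cx': 280.7885324360109, 'cy': 210.6684759912134, 'eye': array([ 330.85529641,    6.39756575, 1317.73641208]), 'orientation': array([-2.11402145,  2.17662919, -0.14241094])}
{'time': 0.1, 'qpos': array([-1.16598634e+00,  1.26308263e-01, -4.04930428e-02,  1.40540148e+00,
        1.83847565e-05,  1.57081092e+00]), 'joint_vel': array([-0.00010693, -0.00029443,  0.00256261,  0.00020271, -0.00025387,
       -0.00088432]), 'joint_efforts': array([-1.86222860e-03, -4.36907065e+01,  3.53604591e+01,  1.37050578e-02,
        6.61197305e-05, -2.55032219e-06]), 'eef_pos': array([ 206.63871867, -482.25296244,  247.61870947]), 'orientation': array([-3.07611136e+00, -6.31241019e-01,  4.15661008e-04]), 'force': array([-0.02805538, -1.59212085, -0.23271185]), 'torque': array([0.01904851, 0.0178612 , 0.04569354]), 'gripper_force': 0.0, 'finger_gap': 0.9975153800705684}
```

View pics/scene0.png

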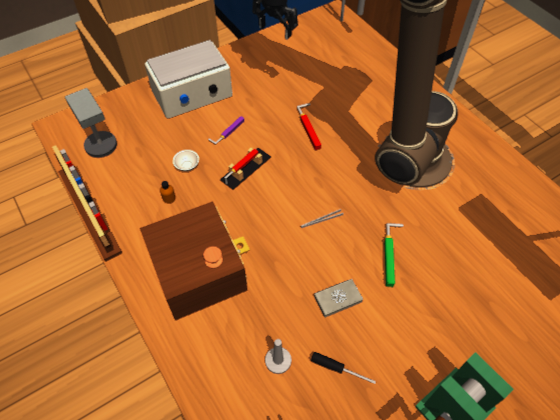

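View pics/top0.png

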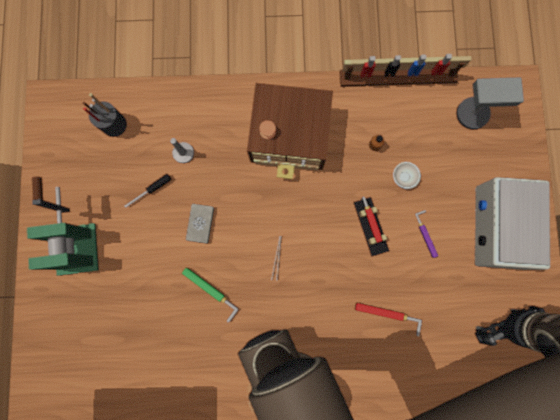

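The hook is the small red one lying in the black rest: top (371,222), scene (246,165), with its tip to the chest side. The brass tab is at top (286,171), scene (240,245). I'll measure both in the two views.

```bash
python3 - <<'E'
from h import *
boxes={'scene':((215,140,280,195),(228,230,258,262),(130,195,250,320)),'top':((348,190,392,258),(272,160,300,184),(240,75,340,180))}
tiles=[];rays={}
for n in boxes:
    z=np.load(n+'0.npz');p,d=z['p'],z['d'];i=optics.camera_info(n)
    hsv=cv2.cvtColor(p,cv2.COLOR_RGB2HSV);C=cloud(d,i)
    def sub(m,b):
        o=np.zeros_like(m);o[b[1]:b[3],b[0]:b[2]]=m[b[1]:b[3],b[0]:b[2]];return o
    red=sub((((hsv[...,0]<4)|(hsv[...,0]>174))&(hsv[...,1]>200)&(hsv[...,2]>90)).astype(np.uint8),boxes[n][0])
    br=sub(((abs(hsv[...,0].astype(int)-24)<5)&(hsv[...,1]>120)&(hsv[...,2]>120)).astype(np.uint8),boxes[n][1])
    for nm,m in(('red',red),('brass',br)):
        pts=np.argwhere(m)[:,::-1].astype(np.float32)
        r=cv2.minAreaRect(pts);P=C[m>0]
        print(n,nm,len(pts),r,'zpct',np.percentile(P[:,2],[5,25,50,75,95]).round(1),'med',np.median(P,0).round(1))
        bx=cv2.boxPoints(r); zz=47 if nm=='red' else 45
        print(np.array([onz(i,u,v,zz) for u,v in bx]).round(1)[:,:2].tolist(), 'ctr',onz(i,*r[0],zz).round(1))
        rays[n,nm]=ray(i,*r[0])
    for b in boxes[n][:2]:
        tiles.append(cv2.resize(p[b[1]:b[3],b[0]:b[2]],(390,290),interpolation=cv2.INTER_CUBIC))
    np.savez(n+'m.npz',red=red,br=br)
for nm in('red','brass'):
    (a,u),(b,v)=rays['scene',nm],rays['top',nm]
    s=np.linalg.lstsq(np.stack([u,-v],1),b-a,rcond=None)[0]
    print(nm,'tri',(a+u*s[0]).round(1),(b+v*s[1]).round(1))
cv2.imwrite('pics/t1.png',np.vstack([np.hstack(tiles[:2]),np.hstack(tiles[2:])])[:,:,::-1])
E
```

```text
scene red 169 ((245.77410888671875, 159.66244506835938), (6.045512676239014, 29.623014450073242), 49.08561706542969) zpct [36.7 43.2 46.1 48.7 52.3] med [ 460.5 -245.4   46.1]
[[508.2, -241.4], [413.2, -270.0], [412.6, -247.9], [507.0, -220.1]] ctr [ 460.9 -244.6   47. ]
scene brass 126 ((240.30003356933594, 244.6000213623047), (15.652474403381348, 11.627553939819336), 63.43495178222656) zpct [13.1 44.  45.6 47.1 50. ] med [620.4  -6.4  45.6]
[[636.2, -25.4], [604.3, -24.3], [610.9, 23.5], [642.2, 22.2]] ctr [623.5  -0.8  45. ]
top red 11 ((372.8795471191406, 223.54376220703125), (18.197818756103516, 7.09116792678833), 70.01689910888672) zpct [ 4.1  5.3 38.7 42.2 42.7] med [ 467.2 -241.8   38.7]
[[486.5, -231.6], [492.9, -251.1], [443.3, -266.0], [436.9, -246.6]] ctr [ 464.8 -248.8   47. ]
top brass 56 ((285.0899963378906, 171.37001037597656), (15.839193344116211, 12.586502075195312), 8.130102157592773) zpct [-1.2 39.7 43.2 46.1 49.2] med [6.222e+02 5.000e-01 4.320e+01]
[[610.9, 23.1], [647.9, 16.9], [639.8, -28.6], [602.9, -22.3]] ctr [625.3  -2.7  45. ]
red tri [ 460.7 -245.1   46.4] [ 464.8 -248.7   47.6]
brass tri [623.4  -1.   44.7] [625.3  -2.7  45.1]
```

View pics/t1.png

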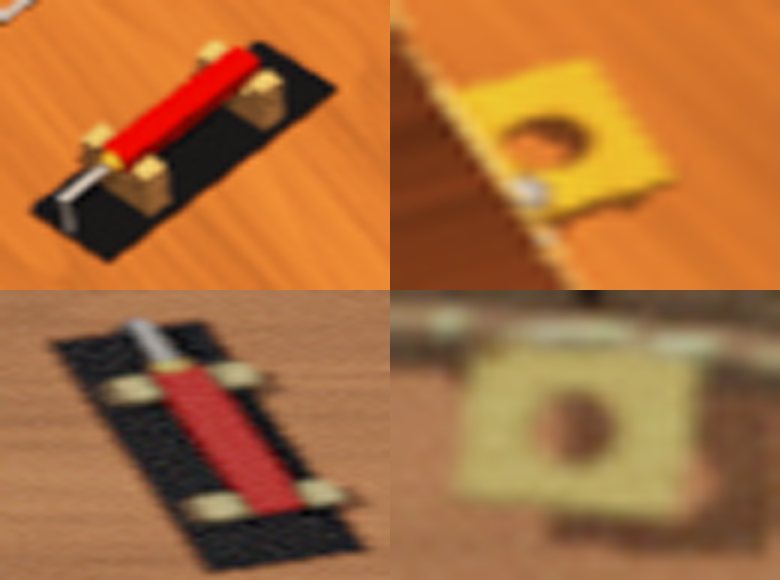

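The tiles show the handle in its saddles with the rod to +x, and the hole in the tab: scene about pixel (240,244), top about (285,171). I'll redo the top masks with looser colour limits and get the axis directions.

```bash
python3 - <<'E'
from h import *
B={'scene':((205,130,285,200),(228,230,258,262),(130,195,260,320)),'top':((345,185,395,262),(272,160,300,184),(235,70,345,182))}
for n in B:
    z=np.load(n+'0.npz');p,d=z['p'],z['d'];i=optics.camera_info(n)
    hsv=cv2.cvtColor(p,cv2.COLOR_RGB2HSV).astype(int);H,S,V=hsv[...,0],hsv[...,1],hsv[...,2];C=cloud(d,i)
    def sub(m,b):
        o=np.zeros(m.shape,np.uint8);o[b[1]:b[3],b[0]:b[2]]=m[b[1]:b[3],b[0]:b[2]];return o
    def world(m,zz):
        q=np.argwhere(m)[:,::-1]; return np.array([onz(i,u,v,zz)[:2] for u,v in q],np.float32)
    def show(nm,m,zz):
        k,l,s,_=cv2.connectedComponentsWithStats(m);m=(l==1+s[1:,4].argmax()).astype(np.uint8)
        w=world(m,zz);r=cv2.minAreaRect(w);pts=cv2.boxPoints(r)
        e=[pts[1]-pts[0],pts[2]-pts[1]];L=max(e,key=np.linalg.norm)
        cov=np.cov(w.T);ev=np.linalg.eigh(cov)[1][:,-1]
        print(n,nm,int(m.sum()),'rectctr',np.round(r[0],1),'size',np.round(r[1],1),'angL',np.degrees(np.arctan2(L[1],L[0])).round(1)%180,'cent',w.mean(0).round(1),'pca',np.degrees(np.arctan2(ev[1],ev[0])).round(1)%180)
        return m,pts
    show('red',sub(((H<5)|(H>172))&(S>(170 if n=='top' else 215))&(V>(110 if n=='top' else 150)),B[n][0]),47)
    show('base',sub((V<60),B[n][0]),6)
    m=sub(((abs(H-26)<8) if n=='top' else (abs(H-24)<5))&(S>90)&(V>(125 if n=='top' else 140)),B[n][1])
    m,_=show('tab',m,45)
    cs,_=cv2.findContours(m,cv2.RETR_CCOMP,cv2.CHAIN_APPROX_NONE)
    out=cv2.drawContours(np.zeros_like(m),cs,-1,1,-1)
    fill=cv2.morphologyEx(m,cv2.MORPH_CLOSE,np.ones((9,9),np.uint8)); ho=((fill>0)&(m==0)).astype(np.uint8)
    k,l,s,c=cv2.connectedComponentsWithStats(ho)
    for j in range(1,k): print('  hole',s[j,4],c[j].round(1),onz(i,*c[j],45)[:2].round(1))
    m=sub((C[...,2]>112)&(C[...,2]<136),B[n][2]);
    _,pts=show('chest',m,125); print(pts.round(1).tolist())
E
```

```text
scene red 148 rectctr [ 461.1 -247.7] size [96.8 18.3] angL 16.5 cent [ 461.7 -247.1] pca 16.5
scene base 375 rectctr [ 459.9 -242.9] size [169.1  50.2] angL 19.7 cent [ 463.4 -237.9] pca 16.099999999999994
scene tab 126 rectctr [623.5  -0.7] size [45.7 31.7] angL 82.1 cent [621.6  -1.6] pca 93.0
  hole 42 [239.6 245.3] [626.2  -0. ]
scene chest 6183 rectctr [751.2 -14.9] size [227.8 203.5] angL 82.0 cent [755.9 -12.2] pca 78.6
[[634.5, -113.5], [836.0, -141.89999389648438], [867.9000244140625, 83.5999984741211], [666.4000244140625, 112.0999984741211]]
top red 220 rectctr [ 460.9 -250.4] size [98.1 20. ] angL 16.5 cent [ 460.2 -250.5] pca 16.400000000000006
top base 182 rectctr [ 397.6 -268.7] size [30.9 50.4] angL 105.3 cent [ 397.7 -268.7] pca 105.5
top tab 196 rectctr [627.   -2.1] size [47.9 42.1] angL 79.9 cent [626.6  -2.3] pca 80.2
  hole 4 [284.5 164. ] [647.4  -1.6]
  hole 25 [284.6 171. ] [626.4  -1.3]
top chest 5425 rectctr [747.9 -18.6] size [219.8 208.5] angL 81.9 cent [748.8 -21.3] pca 73.6
[[629.2000122070312, -112.80000305175781], [835.5999755859375, -142.0], [866.5, 75.5999984741211], [660.0999755859375, 104.80000305175781]]
```

Measurements:
- **Hook:** centre about (461,-249), axis 16.4°.
- **Hole:** about (626.3,-1), z 45.
- **Chest:** yaw about -8°.

Next I'll work out the turn.

```bash
python3 - <<'E'
from h import *
s=env.state();M=R.from_rotvec(s['orientation']).as_matrix()
print(M.round(3)); 
yaw=np.degrees(np.arctan2(M[1,1],M[0,1]));print('tool y yaw',yaw)
for t in(106.4,-73.6): print((t-yaw+180)%360-180)
print(s['eef_pos'],np.array([461,-249,37])-s['eef_pos'])
E
```

```text
[[ 0.919  0.394 -0.001]
 [ 0.394 -0.919  0.001]
 [ 0.    -0.001 -1.   ]]
tool y yaw -66.80693263346687
173.20693263346686
-6.793067366533137
[ 206.63871867 -482.25296244  247.61870947] [ 254.36128133  233.25296244 -210.61870947]
```

Emit:
move_arm(
  increments=[
    [100,[2.54,2.33,-0.9],[0,0,-0.0119]],
    [100,[2.54,2.33,-0.9],[0,0,-0.0119]],
    [100,[2.54,2.33,-0.9],[0,0,-0.0119]],
    [100,[2.54,2.33,-0.9],[0,0,-0.0119]],
    [100,[2.54,2.33,-0.9],[0,0,-0.0119]],
    [100,[2.54,2.33,-0.9],[0,0,-0.0119]],
    [100,[2.54,2.33,-0.9],[0,0,-0.0119]],
    [100,[2.54,2.33,-0.9],[0,0,-0.0119]],
    [100,[2.54,2.33,-0.9],[0,0,-0.0119]],
    [100,[2.54,2.33,-0.9],[0,0,-0.0119]],
    [100,[0,0,0],[0,0,0]],
    [100,[0,0,0],[0,0,0]],
  ],
  force=80,
)

```text
time: 1.6
eef_pos: [460.4, -249.6, 158.1]
orientation: [-3.109, -0.448, 0.001]
force: [-1.0, 0.3, 0.1]
finger_gap: 0.999
gripper_force: 0.0
```

Emit:
move_arm(
  increments=[
    [100,[0.01,0.01,-2.5],[0,0,0]],
    [100,[0,0,-2.5],[0,0,0]],
    [100,[0,0,-2.5],[0,0,0]],
    [100,[0,0,-2.5],[0,0,0]],
    [100,[0,0,-1.5],[0,0,0]],
    [100,[0,0,-0.6],[0,0,0]],
    [100,[0,0,0],[0,0,0]],
    [45,[0,0,0],[0,0,0]],
    [35,[0,0,0],[0,0,0]],
    [30,[0,0,0],[0,0,0]],
  ],
  force=80,
)

```text
time: 2.85
eef_pos: [461.1, -249.5, 37.7]
orientation: [3.109, 0.448, 0.001]
force: [0.5, -0.0, -0.7]
finger_gap: 0.378
gripper_force: 0.0
```

```bash
python3 - <<'E'
from h import *
p,d,i=grab('scene'); q,e,j=grab('top')
cv2.imwrite('pics/g1.png',np.hstack([cv2.resize(p[110:210,195:295],(390,390)),cv2.resize(q[180:270,325:415],(390,390))])[:,:,::-1])
print(env.state()['eef_pos'],env.state()['finger_gap'])
E
```

```text
[ 460.98436805 -249.46284301   37.4982083 ] 0.29916638677633417
```

View pics/g1.png

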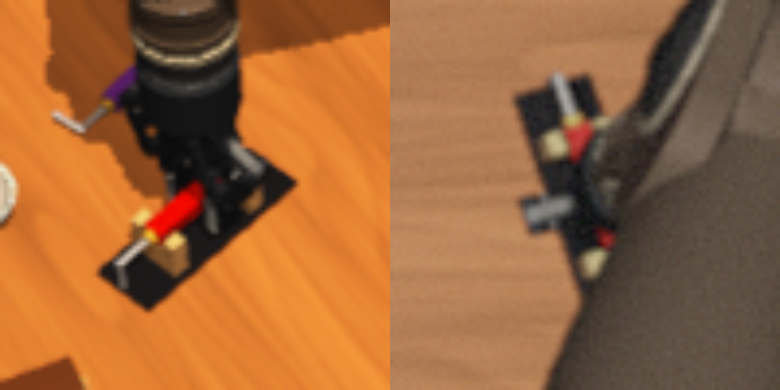

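The fingers straddle the handle midway between the saddles. Now I'll close and lift.

Emit:
move_arm(
  increments=[
    [15,[0,0,0],[0,0,0]],
    [0,[0,0,0],[0,0,0]],
    [0,[0,0,0],[0,0,0]],
    [0,[0,0,0],[0,0,0]],
    [0,[0,0,0],[0,0,0]],
  ],
  force=80,
)

```text
time: 3.58
eef_pos: [461.1, -249.6, 37.6]
orientation: [3.109, 0.447, 0.001]
force: [-0.3, -0.1, 5.5]
finger_gap: 0.194
gripper_force: 78.5
```

Emit:
move_arm(
  increments=[
    [0,[0,0,0.5],[0,0,0]],
    [0,[0,0,1.0],[0,0,0]],
    [0,[0,0,1.5],[0,0,0]],
    [0,[0,0,2],[0,0,0]],
    [0,[0,0,2],[0,0,0]],
    [0,[0,0,1],[0,0,0]],
    [0,[0,0,0],[0,0,0]],
  ],
)

```text
time: 4.45
eef_pos: [461.3, -249.7, 118.3]
orientation: [3.109, 0.447, 0.002]
force: [-0.0, 0.6, -0.6]
finger_gap: 0.196
gripper_force: 78.0
```

Emit:
move_arm(
  increments=[
    [0,[0.808,2.605,0],[0,0,-0.0426]],
    [0,[0.808,2.605,0],[0,0,-0.0426]],
    [0,[0.808,2.605,0],[0,0,-0.0426]],
    [0,[0.808,2.605,0],[0,0,-0.0426]],
    [0,[0.808,2.605,0],[0,0,-0.0426]],
    [0,[0.808,2.605,0],[0,0,-0.0426]],
    [0,[0.808,2.605,0],[0,0,-0.0426]],
    [0,[0.808,2.605,0],[0,0,-0.0426]],
    [0,[0.808,2.605,0],[0,0,-0.0426]],
    [0,[0.808,2.605,0],[0,0,-0.0426]],
    [0,[0,0,-1],[0,0,0]],
    [0,[0,0,0],[0,0,0]],
  ],
)

```text
time: 5.95
eef_pos: [537.5, -32.9, 105.9]
orientation: [-3.106, 0.12, 0.003]
force: [-0.5, 0.5, -1.3]
finger_gap: 0.199
gripper_force: 78.1
```

```bash
python3 - <<'E'
from h import *
p,d,i=grab('scene'); q,e,j=grab('top'); s=env.state()
print(s['eef_pos'],s['orientation'],s['force'])
M=R.from_rotvec(s['orientation']).as_matrix();x=M[:,0];print(x)
t=s['eef_pos']+85*x+[0,0,-29.6];print('tip est',t)
a=(205,200,275,270);b=(255,140,325,210)
def proj(i,P):
    c=rot(i).T@(P-i['eye']);return c[:2]/c[2]*K(i)+[i['cx'],i['cy']]
print(proj(i,t),proj(j,t),proj(i,np.array([626.3,-1,45])),proj(j,np.array([626.3,-1,45])))
T=[]
for im,bx,ii in((p,a,i),(q,b,j)):
    c=cv2.resize(im[bx[1]:bx[3],bx[0]:bx[2]],(390,390),interpolation=cv2.INTER_CUBIC)
    u=(proj(ii,t)+.5-bx[:2])*390/70; cv2.circle(c,tuple(int(v) for v in u),4,(0,0,255),1)
    T.append(c)
cv2.imwrite('pics/h1.png',np.hstack(T)[:,:,::-1])
E
```

```text
[537.93272155 -32.6003213  106.87038838] [-3.10606986e+00  1.18929664e-01  3.89271310e-04] [ 0.15182009 -1.46765854 -0.97508568]
[ 0.99707291 -0.07644147 -0.00152205]
tip est [622.68391876 -39.09784654  77.14101431]
[232.48197983 227.92678829] [297.91772699 169.33974382] [239.34585642 245.04492391] [284.49252974 171.06632338]
```

View pics/h1.png

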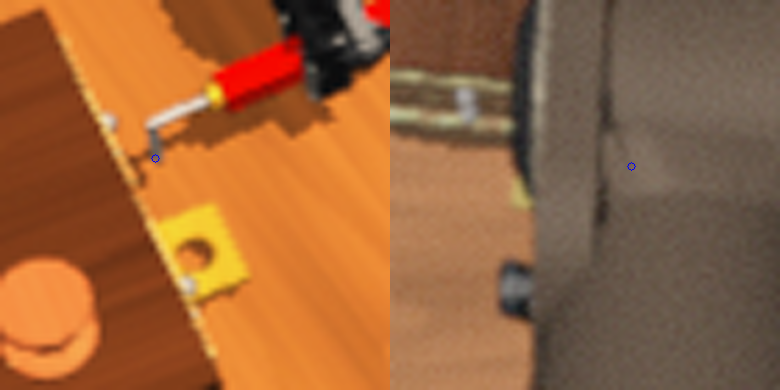

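The scene view shows the tip where estimated (about pixel 232,228), but the move fell about 44 mm short in y. I'll make up the rest.

Emit:
move_arm(
  increments=[
    [0,[0.1,1.1,0],[0,0,-0.016]],
    [0,[0.1,1.1,0],[0,0,-0.016]],
    [0,[0.1,1.1,0],[0,0,-0.016]],
    [0,[0.12,1.1,0],[0,0,-0.015]],
    [0,[0,0,0],[0,0,0]],
    [0,[0,0,0],[0,0,0]],
  ],
)

```text
time: 6.8
eef_pos: [539.6, -26.5, 107.3]
orientation: [-3.076, 0.124, -0.003]
force: [-0.0, 0.0, -0.6]
finger_gap: 0.197
gripper_force: 78.1
```

```bash
cat > tip.py <<'E'
from h import *
s=env.state();M=R.from_rotvec(s['orientation']).as_matrix();x=M[:,0]
t=s['eef_pos']+85*x+[0,0,-29.6]
print(s['time'],s['eef_pos'].round(1),'yaw',np.degrees(np.arctan2(x[1],x[0])).round(2),'tilt',M[2,:2].round(3),'tip',t.round(1),'F',s['force'].round(2),'gap',round(s['finger_gap'],3))
E
python3 - <<'E'
from tip import *
def proj(i,P):
    c=rot(i).T@(P-i['eye']);return c[:2]/c[2]*K(i)+[i['cx'],i['cy']]
p,d,i=grab('scene');b=(210,215,270,260)
c=cv2.resize(p[b[1]:b[3],b[0]:b[2]],(780,585),interpolation=cv2.INTER_CUBIC)
for P,col in((t,(0,0,255)),(np.array([626.3,-.6,45]),(0,255,0))):
    u=(proj(i,P)+.5-b[:2])*13; cv2.circle(c,tuple(int(v) for v in u),5,col,1)
cv2.imwrite('pics/h2.png',c[:,:,::-1])
E
```

```text
6.8 [539.6 -26.5 107.3] yaw -4.62 tilt [-0.001 -0.063] tip [624.3 -33.4  77.6] F [-0.02  0.03 -0.59] gap 0.197
```

View pics/h2.png

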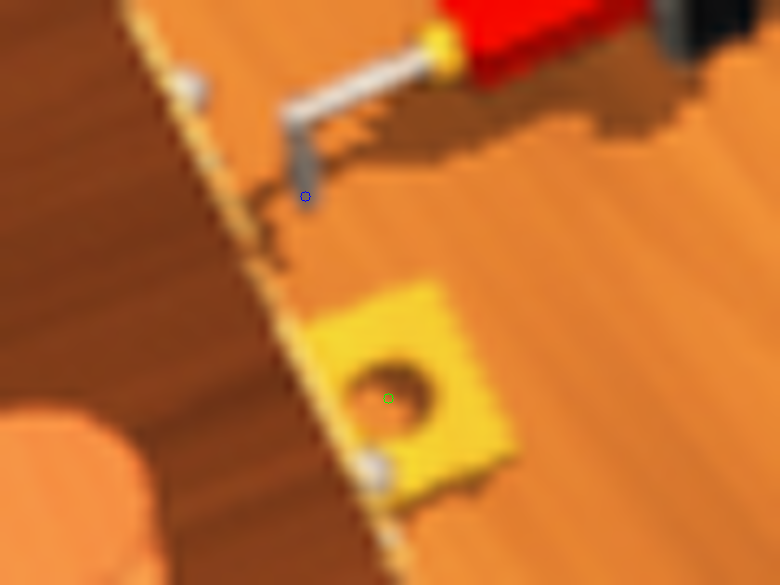

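```bash
python3 -c "
from tip import *
print(s['qpos'].round(3))"
```

```text
6.85 [539.5 -26.5 107.3] yaw -4.62 tilt [-0.001 -0.063] tip [624.3 -33.4  77.6] F [ 0.46 -0.36 -0.27] gap 0.193
[-0.082  0.192 -0.275  1.105  0.063  3.141]
```

Joint 6 is at its limit, so chest-aligned yaw isn't reachable. A round tip in a round hole allows another yaw, so I'll use +6° and level the tool.

```bash
cat > goal.py <<'E'
from tip import *
def goal(P,yawdeg):
    a=np.radians(yawdeg);D=np.array([[np.cos(a),np.sin(a),0],[np.sin(a),-np.cos(a),0],[0,0,-1]])
    print('shift',(np.array(P)-s['eef_pos']).round(2),'turn',R.from_matrix(D@M.T).as_rotvec().round(4))
E
python3 -c "
from goal import *
goal([626.3-85*np.cos(.1047),-.6-85*np.sin(.1047),107],6)"
```

```text
6.85 [539.5 -26.5 107.3] yaw -4.62 tilt [-0.001 -0.063] tip [624.3 -33.4  77.6] F [ 0.46 -0.36 -0.27] gap 0.193
shift [ 2.23 17.05 -0.26] turn [-0.0631 -0.0015  0.1853]
```

Emit:
move_arm(
  increments=[
    [0,[0.05,0.4,0],[-0.016,0,0.047]],
    [0,[0.05,0.4,0],[-0.016,0,0.046]],
    [0,[0.06,0.4,0],[-0.016,0,0.046]],
    [0,[0.06,0.5,0],[-0.015,0,0.046]],
    [0,[0,0,0],[0,0,0]],
    [0,[0,0,0],[0,0,0]],
  ],
)

```text
time: 7.6
eef_pos: [541.7, -9.5, 107.3]
orientation: [3.137, 0.164, -0.002]
force: [0.1, 0.8, -0.5]
finger_gap: 0.194
gripper_force: 78.2
```

```bash
python3 -c "
from goal import *
goal([626.3-85*np.cos(.1047),-.6-85*np.sin(.1047),107],6)
print(s['qpos'].round(3))"
```

```text
7.6 [541.7  -9.5 107.3] yaw 5.99 tilt [-0.001 -0.   ] tip [ 6.263e+02 -6.000e-01  7.760e+01] F [ 0.1   0.8  -0.49] gap 0.194
shift [ 0.03 -0.02 -0.28] turn [ 0.0001 -0.0015  0.0003]
[-0.017  0.195 -0.269  1.108 -0.     3.02 ]
```

Emit:
move_arm(
  increments=[
    [0,[0,0,-0.8],[0,0,0]],
    [0,[0,0,-0.9],[0,0,0]],
    [0,[0,0,-0.8],[0,0,0]],
    [0,[0,0,0],[0,0,0]],
    [0,[0,0,0],[0,0,0]],
  ],
)

```text
time: 8.22
eef_pos: [541.8, -9.6, 82.3]
orientation: [-3.137, -0.164, 0.002]
force: [-0.9, -0.2, -0.3]
finger_gap: 0.2
gripper_force: 78.1
```

```bash
python3 - <<'E'
from tip import *
p,d,i=grab('scene');b=(215,225,265,262)
c=cv2.resize(p[b[1]:b[3],b[0]:b[2]],(750,555),interpolation=cv2.INTER_CUBIC)
cv2.imwrite('pics/h3.png',c[:,:,::-1])
E
```

```text
8.225 [541.8  -9.6  82.3] yaw 5.97 tilt [-0.001 -0.   ] tip [626.3  -0.7  52.6] F [-0.87 -0.18 -0.35] gap 0.2
```

View pics/h3.png

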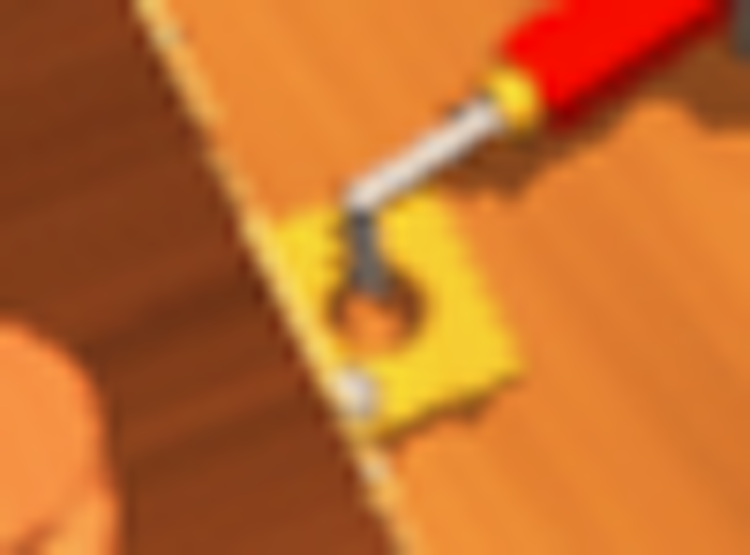

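The tip is directly over the hole mouth (tip crop (372,290), hole crop (375,308)). Going down into it.

Emit:
move_arm(
  increments=[
    [0,[0,0,-0.5],[0,0,0]],
    [0,[0,0,-0.5],[0,0,0]],
    [0,[0,0,-0.5],[0,0,0]],
    [0,[0,0,-0.5],[0,0,0]],
    [0,[0,0,-0.3],[0,0,0]],
    [0,[0,0,0],[0,0,0]],
  ],
)

```text
time: 9.02
eef_pos: [541.6, -9.6, 59.0]
orientation: [-3.137, -0.164, 0.003]
force: [0.8, 0.3, -0.5]
finger_gap: 0.194
gripper_force: 78.1
```

```bash
python3 tip.py
```

```text
9.025 [541.6  -9.6  59. ] yaw 5.98 tilt [-0.002 -0.   ] tip [626.1  -0.7  29.2] F [ 0.78  0.25 -0.49] gap 0.194
```

Emit:
move_arm(
  increments=[
    [0,[-0.2,0.028,0],[0,0,0]],
    [0,[-0.2,0.028,0],[0,0,0]],
    [0,[-0.2,0.028,0],[0,0,0]],
    [0,[-0.2,0.028,0],[0,0,0]],
    [0,[-0.2,0.028,0],[0,0,0]],
    [0,[-0.2,0.028,0],[0,0,0]],
  ],
)

```text
time: 9.78
eef_pos: [530.0, -7.9, 59.5]
orientation: [3.137, 0.164, -0.001]
force: [2.6, 0.5, -1.4]
finger_gap: 0.196
gripper_force: 78.0
```

The hook is engaged and the drag is 2.6 N. The next 44 mm are safely short of the stop.

Emit:
move_arm(
  increments=[
    [0,[-0.3,0.042,0],[0,0,0]],
    [0,[-0.4,0.056,0],[0,0,0]],
    [0,[-0.4,0.056,0],[0,0,0]],
    [0,[-0.4,0.056,0],[0,0,0]],
    [0,[-0.4,0.056,0],[0,0,0]],
    [0,[-0.4,0.056,0],[0,0,0]],
    [0,[-0.4,0.056,0],[0,0,0]],
    [0,[-0.4,0.056,0],[0,0,0]],
    [0,[-0.4,0.056,0],[0,0,0]],
    [0,[-0.3,0.042,0],[0,0,0]],
    [0,[-0.2,0.028,0],[0,0,0]],
    [0,[-0.2,0.028,0],[0,0,0]],
  ],
)

```text
time: 11.28
eef_pos: [487.7, -2.0, 59.3]
orientation: [-3.137, -0.164, 0.002]
force: [2.0, 0.5, -0.7]
finger_gap: 0.197
gripper_force: 78.0
```

```bash
python3 tip.py; python3 -c "
from h import *
print(env.state()['qpos'])
p,d,i=grab('scene');b=(215,225,265,262)
cv2.imwrite('pics/p1.png',cv2.resize(p[215:275,215:295],(800,600),interpolation=cv2.INTER_CUBIC)[:,:,::-1])"
```

```text
11.275 [487.7  -2.   59.3] yaw 5.98 tilt [-0.001 -0.   ] tip [572.2   6.9  29.6] F [ 2.    0.46 -0.67] gap 0.197
[-4.04247266e-03  1.29600422e-01 -4.59288565e-01  9.83285470e-01
  3.16877252e-05  3.03320394e+00]
```

View pics/p1.png

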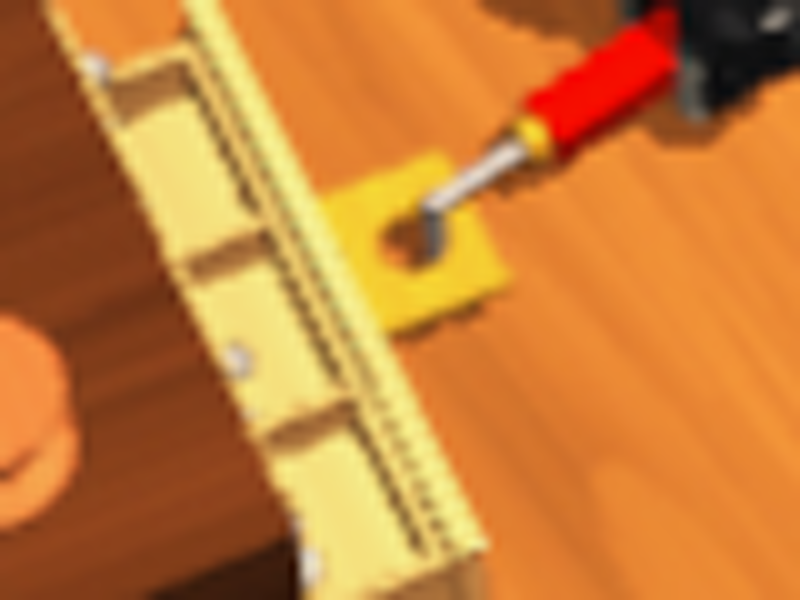

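The tip is in the hole and the tray is about 48 mm out; the tab is at crop (415,240). From here I'll feel for the stop in short steps.

Emit:
move_arm(
  increments=[
    [0,[-0.1,0.014,0],[0,0,0]],
    [0,[-0.1,0.014,0],[0,0,0]],
    [0,[-0.1,0.014,0],[0,0,0]],
    [0,[-0.1,0.014,0],[0,0,0]],
    [0,[-0.1,0.014,0],[0,0,0]],
    [0,[-0.05,0.007,0],[0,0,0]],
  ],
)

```text
time: 12.08
eef_pos: [482.2, -1.2, 59.3]
orientation: [-3.137, -0.164, 0.002]
force: [2.2, -0.2, 1.1]
finger_gap: 0.198
gripper_force: 78.0
```

Emit:
move_arm(
  increments=[
    [0,[-0.08,0.011,0],[0,0,0]],
    [0,[-0.08,0.011,0],[0,0,0]],
    [0,[-0.04,0.006,0],[0,0,0]],
  ],
)

```text
time: 12.45
eef_pos: [480.2, -0.9, 59.3]
orientation: [-3.137, -0.164, 0.002]
force: [2.2, 0.7, 0.5]
finger_gap: 0.195
gripper_force: 78.0
```

Emit:
move_arm(
  increments=[
    [0,[-0.08,0.011,0],[0,0,0]],
    [0,[-0.08,0.011,0],[0,0,0]],
    [0,[-0.04,0.006,0],[0,0,0]],
  ],
)

```text
time: 12.82
eef_pos: [478.2, -0.7, 59.3]
orientation: [-3.137, -0.164, 0.002]
force: [2.5, 0.7, -0.2]
finger_gap: 0.195
gripper_force: 78.0
```

Emit:
move_arm(
  increments=[
    [0,[-0.08,0.011,0],[0,0,0]],
    [0,[-0.08,0.011,0],[0,0,0]],
    [0,[-0.04,0.006,0],[0,0,0]],
  ],
)

```text
time: 13.2
eef_pos: [476.2, -0.4, 59.3]
orientation: [-3.137, -0.164, 0.002]
force: [2.3, 0.3, -0.4]
finger_gap: 0.199
gripper_force: 78.0
```

Emit:
move_arm(
  increments=[
    [0,[-0.08,0.011,0],[0,0,0]],
    [0,[-0.08,0.011,0],[0,0,0]],
    [0,[-0.04,0.006,0],[0,0,0]],
  ],
)

```text
time: 13.58
eef_pos: [474.2, -0.1, 59.3]
orientation: [-3.137, -0.164, 0.002]
force: [1.6, 0.6, -0.1]
finger_gap: 0.193
gripper_force: 78.0
```

Emit:
move_arm(
  increments=[
    [0,[-0.08,0.011,0],[0,0,0]],
    [0,[-0.08,0.011,0],[0,0,0]],
    [0,[-0.04,0.006,0],[0,0,0]],
  ],
)

```text
time: 13.95
eef_pos: [472.2, 0.2, 59.3]
orientation: [-3.137, -0.164, 0.002]
force: [1.9, 0.5, -0.8]
finger_gap: 0.196
gripper_force: 78.0
```

Emit:
move_arm(
  increments=[
    [0,[-0.08,0.011,0],[0,0,0]],
    [0,[-0.08,0.011,0],[0,0,0]],
    [0,[-0.04,0.006,0],[0,0,0]],
  ],
)

```text
time: 14.32
eef_pos: [470.2, 0.4, 59.3]
orientation: [-3.137, -0.164, 0.002]
force: [1.6, 0.8, -0.4]
finger_gap: 0.194
gripper_force: 78.0
```

Emit:
move_arm(
  increments=[
    [0,[-0.08,0.011,0],[0,0,0]],
    [0,[-0.08,0.011,0],[0,0,0]],
    [0,[-0.04,0.006,0],[0,0,0]],
  ],
)

```text
time: 14.7
eef_pos: [468.2, 0.8, 59.3]
orientation: [-3.137, -0.164, 0.002]
force: [1.6, 1.4, -0.3]
finger_gap: 0.193
gripper_force: 78.0
```

Emit:
move_arm(
  increments=[
    [0,[-0.08,0.011,0],[0,0,0]],
    [0,[-0.08,0.011,0],[0,0,0]],
    [0,[-0.04,0.006,0],[0,0,0]],
  ],
)

```text
time: 15.08
eef_pos: [466.2, 1.0, 59.3]
orientation: [-3.137, -0.164, 0.002]
force: [2.7, -0.2, -1.2]
finger_gap: 0.193
gripper_force: 78.0
```

Emit:
move_arm(
  increments=[
    [0,[-0.08,0.011,0],[0,0,0]],
    [0,[-0.08,0.011,0],[0,0,0]],
    [0,[-0.04,0.006,0],[0,0,0]],
  ],
)

```text
time: 15.45
eef_pos: [464.2, 1.3, 59.3]
orientation: [-3.137, -0.164, 0.002]
force: [1.8, 0.7, -1.1]
finger_gap: 0.198
gripper_force: 78.0
```

Emit:
move_arm(
  increments=[
    [0,[-0.08,0.011,0],[0,0,0]],
    [0,[-0.08,0.011,0],[0,0,0]],
    [0,[-0.04,0.006,0],[0,0,0]],
  ],
)

```text
time: 15.82
eef_pos: [462.2, 1.6, 59.3]
orientation: [-3.137, -0.164, 0.002]
force: [2.2, 0.2, -1.3]
finger_gap: 0.2
gripper_force: 78.0
```

Emit:
move_arm(
  increments=[
    [0,[-0.08,0.011,0],[0,0,0]],
    [0,[-0.08,0.011,0],[0,0,0]],
    [0,[-0.04,0.006,0],[0,0,0]],
  ],
)

```text
time: 16.2
eef_pos: [460.2, 1.9, 59.3]
orientation: [-3.137, -0.164, 0.002]
force: [1.8, 0.3, -1.0]
finger_gap: 0.195
gripper_force: 78.0
```

Emit:
move_arm(
  increments=[
    [0,[-0.08,0.011,0],[0,0,0]],
    [0,[-0.08,0.011,0],[0,0,0]],
    [0,[-0.04,0.006,0],[0,0,0]],
  ],
)

```text
time: 16.58
eef_pos: [458.2, 2.1, 59.3]
orientation: [-3.137, -0.164, 0.002]
force: [2.5, 0.7, -0.4]
finger_gap: 0.195
gripper_force: 78.0
```

Emit:
move_arm(
  increments=[
    [0,[-0.08,0.011,0],[0,0,0]],
    [0,[-0.08,0.011,0],[0,0,0]],
    [0,[-0.04,0.006,0],[0,0,0]],
  ],
)

```text
time: 16.95
eef_pos: [456.2, 2.4, 59.3]
orientation: [-3.137, -0.164, 0.002]
force: [1.3, 0.4, -0.6]
finger_gap: 0.196
gripper_force: 78.0
```

Emit:
move_arm(
  increments=[
    [0,[-0.08,0.011,0],[0,0,0]],
    [0,[-0.08,0.011,0],[0,0,0]],
    [0,[-0.04,0.006,0],[0,0,0]],
  ],
)

```text
time: 17.32
eef_pos: [454.2, 2.7, 59.3]
orientation: [-3.137, -0.164, 0.002]
force: [1.7, 0.4, -1.0]
finger_gap: 0.196
gripper_force: 78.0
```

Emit:
move_arm(
  increments=[
    [0,[-0.08,0.011,0],[0,0,0]],
    [0,[-0.08,0.011,0],[0,0,0]],
    [0,[-0.04,0.006,0],[0,0,0]],
  ],
)

```text
time: 17.7
eef_pos: [452.2, 3.0, 59.3]
orientation: [-3.137, -0.164, 0.002]
force: [1.6, 0.8, -1.8]
finger_gap: 0.197
gripper_force: 78.0
```

Emit:
move_arm(
  increments=[
    [0,[-0.08,0.011,0],[0,0,0]],
    [0,[-0.08,0.011,0],[0,0,0]],
    [0,[-0.04,0.006,0],[0,0,0]],
  ],
)

```text
time: 18.08
eef_pos: [450.2, 3.3, 59.3]
orientation: [-3.137, -0.164, 0.002]
force: [2.3, 0.7, -0.6]
finger_gap: 0.194
gripper_force: 78.1
```

Emit:
move_arm(
  increments=[
    [0,[-0.08,0.011,0],[0,0,0]],
    [0,[-0.08,0.011,0],[0,0,0]],
    [0,[-0.04,0.006,0],[0,0,0]],
  ],
)

```text
time: 18.45
eef_pos: [448.2, 3.5, 59.3]
orientation: [-3.137, -0.164, 0.002]
force: [1.8, 0.7, -0.2]
finger_gap: 0.193
gripper_force: 78.1
```

Emit:
move_arm(
  increments=[
    [0,[-0.08,0.011,0],[0,0,0]],
    [0,[-0.08,0.011,0],[0,0,0]],
    [0,[-0.04,0.006,0],[0,0,0]],
  ],
)

```text
time: 18.82
eef_pos: [446.2, 3.8, 59.3]
orientation: [-3.137, -0.164, 0.002]
force: [2.0, 1.2, -0.9]
finger_gap: 0.195
gripper_force: 78.1
```

Emit:
move_arm(
  increments=[
    [0,[-0.08,0.011,0],[0,0,0]],
    [0,[-0.08,0.011,0],[0,0,0]],
    [0,[-0.04,0.006,0],[0,0,0]],
  ],
)

```text
time: 19.2
eef_pos: [444.2, 4.1, 59.3]
orientation: [-3.137, -0.164, 0.002]
force: [2.5, 1.6, -1.2]
finger_gap: 0.198
gripper_force: 78.1
```

Emit:
move_arm(
  increments=[
    [0,[-0.08,0.011,0],[0,0,0]],
    [0,[-0.08,0.011,0],[0,0,0]],
    [0,[-0.04,0.006,0],[0,0,0]],
  ],
)

```text
time: 19.58
eef_pos: [442.2, 4.4, 59.3]
orientation: [-3.137, -0.164, 0.002]
force: [2.1, 0.1, -0.3]
finger_gap: 0.192
gripper_force: 78.1
```

Emit:
move_arm(
  increments=[
    [0,[-0.08,0.011,0],[0,0,0]],
    [0,[-0.08,0.011,0],[0,0,0]],
    [0,[-0.04,0.006,0],[0,0,0]],
  ],
)

```text
time: 19.95
eef_pos: [440.2, 4.6, 59.3]
orientation: [-3.137, -0.164, 0.002]
force: [2.5, 0.7, 0.0]
finger_gap: 0.196
gripper_force: 78.1
```

Emit:
move_arm(
  increments=[
    [0,[-0.08,0.011,0],[0,0,0]],
    [0,[-0.08,0.011,0],[0,0,0]],
    [0,[-0.04,0.006,0],[0,0,0]],
  ],
)

```text
time: 20.32
eef_pos: [438.2, 4.9, 59.3]
orientation: [-3.137, -0.164, 0.002]
force: [1.4, 1.4, -0.2]
finger_gap: 0.202
gripper_force: 78.1
```

Emit:
move_arm(
  increments=[
    [0,[-0.08,0.011,0],[0,0,0]],
    [0,[-0.08,0.011,0],[0,0,0]],
    [0,[-0.04,0.006,0],[0,0,0]],
  ],
)

```text
time: 20.7
eef_pos: [436.2, 5.2, 59.3]
orientation: [-3.137, -0.164, 0.002]
force: [1.7, 0.8, -0.5]
finger_gap: 0.195
gripper_force: 78.1
```

Emit:
move_arm(
  increments=[
    [0,[-0.08,0.011,0],[0,0,0]],
    [0,[-0.08,0.011,0],[0,0,0]],
    [0,[-0.04,0.006,0],[0,0,0]],
  ],
)

```text
time: 21.08
eef_pos: [434.2, 5.5, 59.3]
orientation: [-3.137, -0.164, 0.002]
force: [2.0, 0.4, -0.8]
finger_gap: 0.192
gripper_force: 78.1
```

Emit:
move_arm(
  increments=[
    [0,[-0.08,0.011,0],[0,0,0]],
    [0,[-0.08,0.011,0],[0,0,0]],
    [0,[-0.04,0.006,0],[0,0,0]],
  ],
)

```text
time: 21.45
eef_pos: [432.2, 5.8, 59.3]
orientation: [-3.137, -0.164, 0.002]
force: [2.2, 1.0, -0.9]
finger_gap: 0.196
gripper_force: 78.1
```

Emit:
move_arm(
  increments=[
    [0,[-0.08,0.011,0],[0,0,0]],
    [0,[-0.08,0.011,0],[0,0,0]],
    [0,[-0.04,0.006,0],[0,0,0]],
  ],
)

```text
time: 21.82
eef_pos: [430.8, 6.0, 59.5]
orientation: [3.137, 0.164, -0.0]
force: [5.0, 0.1, -2.4]
finger_gap: 0.194
gripper_force: 77.9
```

Contact with the stop: the force has risen to 5 N. I'll add a little.

Emit:
move_arm(
  increments=[
    [0,[-0.03,0.004,0],[0,0,0]],
    [0,[0,0,0],[0,0,0]],
  ],
)

```text
time: 22.08
eef_pos: [430.7, 6.0, 59.5]
orientation: [3.137, 0.164, -0.0]
force: [5.1, 1.5, -2.7]
finger_gap: 0.199
gripper_force: 78.0
```

Emit:
move_arm(
  increments=[
    [0,[-0.07,0.01,0],[0,0,0]],
    [0,[0,0,0],[0,0,0]],
  ],
)

```text
time: 22.32
eef_pos: [430.5, 6.1, 59.6]
orientation: [3.137, 0.163, 0.002]
force: [7.0, 1.3, -2.9]
finger_gap: 0.195
gripper_force: 78.0
```

Emit:
move_arm(
  increments=[
    [0,[-0.06,0.008,0],[0,0,0]],
    [0,[-0.06,0.008,0],[0,0,0]],
    [0,[0,0,0],[0,0,0]],
  ],
)

```text
time: 22.7
eef_pos: [430.3, 6.2, 59.8]
orientation: [3.137, 0.163, 0.004]
force: [11.2, 0.1, -5.3]
finger_gap: 0.194
gripper_force: 78.0
```

Emit:
move_arm(
  increments=[
    [0,[0,0,0],[0,0,0]],
    [0,[0,0,0],[0,0,0]],
    [0,[0,0,0],[0,0,0]],
    [0,[0,0,0],[0,0,0]],
    [0,[0,0,0],[0,0,0]],
    [0,[0,0,0],[0,0,0]],
    [0,[0,0,0],[0,0,0]],
  ],
)

```text
time: 23.58
eef_pos: [430.3, 6.2, 59.8]
orientation: [3.137, 0.163, 0.004]
force: [9.9, 0.0, -5.3]
finger_gap: 0.197
gripper_force: 78.0
```

Held at about 10 N. Now I'll unhook: slack off to the hole's centre, then raise.

Emit:
move_arm(
  increments=[
    [0,[0.1,-0.014,0],[0,0,0]],
    [0,[0.2,-0.028,0],[0,0,0]],
    [0,[0.2,-0.028,0],[0,0,0]],
    [0,[0.2,-0.028,0],[0,0,0]],
    [0,[0.15,-0.02,0],[0,0,0]],
    [0,[0,0,0],[0,0,0]],
  ],
)

```text
time: 24.32
eef_pos: [436.5, 5.1, 59.2]
orientation: [-3.137, -0.164, 0.003]
force: [0.4, 0.5, -0.6]
finger_gap: 0.197
gripper_force: 78.6
```

Emit:
move_arm(
  increments=[
    [0,[0,0,0.5],[0,0,0]],
    [0,[0,0,0.8],[0,0,0]],
    [0,[0,0,0.8],[0,0,0]],
    [0,[0,0,1.2],[0,0,0]],
    [0,[0,0,1.5],[0,0,0]],
    [0,[0,0,1.1],[0,0,0]],
    [0,[0,0,0],[0,0,0]],
  ],
)

```text
time: 25.2
eef_pos: [437.3, 5.2, 119.5]
orientation: [3.137, 0.164, 0.001]
force: [0.4, -0.6, -1.4]
finger_gap: 0.199
gripper_force: 78.6
```

```bash
python3 - <<'E'
from goal import *
goal([461.1,-249.6,118],16.4)
def proj(i,P):
    c=rot(i).T@(P-i['eye']);return c[:2]/c[2]*K(i)+[i['cx'],i['cy']]
p,d,i=grab('scene');b=(235,195,315,255)
c=cv2.resize(p[b[1]:b[3],b[0]:b[2]],(800,600),interpolation=cv2.INTER_CUBIC)
for P in (t,s['eef_pos']+50*x+[0,0,1.4],t+[0,0,34]):
    u=(proj(i,P)+.5-b[:2])*10; cv2.circle(c,tuple(int(v) for v in u),5,(0,0,255),1)
cv2.imwrite('pics/u1.png',c[:,:,::-1])
E
```

```text
25.2 [437.3   5.2 119.5] yaw 5.98 tilt [0.001 0.   ] tip [521.9  14.   90. ] F [ 0.42 -0.58 -1.38] gap 0.199
shift [  23.78 -254.79   -1.49] turn [-1.000e-04  7.000e-04  1.819e-01]
```

View pics/u1.png

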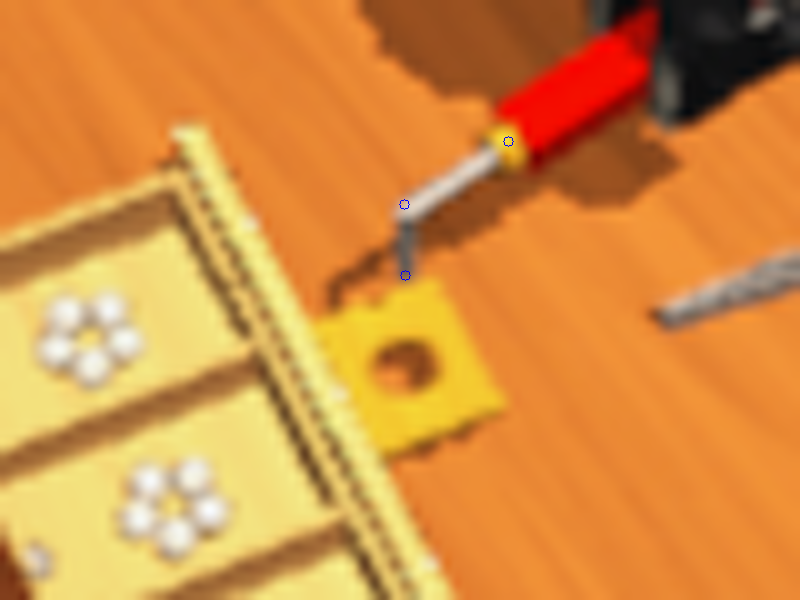

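Unhooked and the tray is out. The hook still matches its predicted pose (tip at crop (405,275)). Going back to the rest.

Emit:
move_arm(
  increments=[
    [0,[0.24,-2.3,0],[0,0,0.0165]],
    [0,[0.24,-2.3,0],[0,0,0.0165]],
    [0,[0.24,-2.3,0],[0,0,0.0165]],
    [0,[0.24,-2.3,0],[0,0,0.0165]],
    [0,[0.24,-2.3,0],[0,0,0.0165]],
    [0,[0.24,-2.3,0],[0,0,0.0165]],
    [0,[0.24,-2.3,0],[0,0,0.0165]],
    [0,[0.24,-2.3,0],[0,0,0.0165]],
    [0,[0.24,-2.3,0],[0,0,0.0165]],
    [0,[0.22,-2.3,0],[0,0,0.0165]],
    [0,[0,-2.48,-0.15],[0,0,0.0165]],
    [0,[0,0,0],[0,0,0]],
  ],
)

```text
time: 26.75
eef_pos: [460.0, -250.6, 115.8]
orientation: [-3.109, -0.444, 0.004]
force: [0.4, 0.6, -0.4]
finger_gap: 0.198
gripper_force: 78.6
```

```bash
python3 - <<'E'
from goal import *
goal([461.1,-249.6,118],16.4)
E
```

```text
26.75 [ 460.  -250.6  115.8] yaw 16.25 tilt [-0.002 -0.001] tip [ 541.6 -226.8   86. ] F [ 0.38  0.64 -0.38] gap 0.198
shift [1.14 1.   2.15] turn [-0.0003 -0.0026  0.0025]
```

Emit:
move_arm(
  increments=[
    [0,[0,0,0],[0,0,0]],
    [0,[0,0,0],[0,0,0]],
    [0,[0,0,0],[0,0,0]],
  ],
)

```text
time: 27.12
eef_pos: [460.4, -249.0, 116.9]
orientation: [3.109, 0.449, -0.002]
force: [0.4, 0.3, -0.4]
finger_gap: 0.195
gripper_force: 78.6
```

```bash
python3 - <<'E'
from goal import *
goal([461.1,-249.6,37.6],16.4)
E
```

```text
27.125 [ 460.4 -249.   116.9] yaw 16.42 tilt [-0.001 -0.   ] tip [ 541.9 -225.    87.1] F [ 0.42  0.28 -0.38] gap 0.195
shift [  0.7   -0.56 -79.26] turn [ 0.0002 -0.0013 -0.0004]
```

Emit:
move_arm(
  increments=[
    [0,[0.07,-0.05,-1.2],[0,0,0]],
    [0,[0,0,-2],[0,0,0]],
    [0,[0,0,-2],[0,0,0]],
    [0,[0,0,-1.2],[0,0,0]],
    [0,[0,0,-0.6],[0,0,0]],
    [0,[0,0,-0.5],[0,0,0]],
    [0,[0,0,-0.2],[0,0,0]],
    [0,[0,0,-0.1],[0,0,0]],
    [0,[0,0,0],[0,0,0]],
    [0,[0,0,0],[0,0,0]],
  ],
)

```text
time: 28.38
eef_pos: [461.2, -250.2, 39.0]
orientation: [3.109, 0.447, -0.002]
force: [-0.3, 0.1, -0.1]
finger_gap: 0.19
gripper_force: 78.6
```

Emit:
move_arm(
  increments=[
    [0,[0,0.04,-0.06],[0,0,0]],
    [0,[0,0,-0.06],[0,0,0]],
    [0,[0,0,-0.03],[0,0,0]],
    [0,[0,0,0],[0,0,0]],
  ],
)

```text
time: 28.88
eef_pos: [461.1, -249.7, 37.7]
orientation: [3.109, 0.447, -0.002]
force: [-3.4, 0.3, 4.4]
finger_gap: 0.191
gripper_force: 79.4
```

Seated with 4.4 N of support. Releasing and raising.

Emit:
move_arm(
  increments=[
    [25,[0,0,0],[0,0,0]],
    [35,[0,0,0],[0,0,0]],
    [60,[0,0,0],[0,0,0]],
    [60,[0,0,0],[0,0,0]],
    [60,[0,0,1],[0,0,0]],
    [60,[0,0,2],[0,0,0]],
    [60,[0,0,3],[0,0,0]],
    [60,[0,0,4],[0,0,0]],
    [60,[-1.5,-3,3],[0,0,0]],
    [60,[-3,-5,2],[0,0,0]],
    [60,[-3,-5,0],[0,0,0]],
    [60,[-3,-5,0],[0,0,0]],
  ],
)

```text
time: 30.38
eef_pos: [355.3, -431.3, 188.8]
orientation: [3.108, 0.448, -0.0]
force: [1.1, 0.1, -0.6]
finger_gap: 0.602
gripper_force: 0.0
```

Emit:
move_arm(
  increments=[
    [60,[-3,-4,0],[0,0,0]],
    [60,[-3,-4,0],[0,0,0]],
    [60,[0,0,0],[0,0,0]],
    [60,[0,0,0],[0,0,0]],
  ],
)

```text
time: 30.88
eef_pos: [296.0, -509.6, 187.6]
orientation: [-3.11, -0.447, 0.002]
force: [-0.3, -0.4, -0.5]
finger_gap: 0.598
gripper_force: 0.0
```

```bash
python3 - <<'E'
from tip import *
p,d,i=grab('scene','end'); q,e,j=grab('top')
c=[cv2.resize(im,None,fx=f,fy=f,interpolation=cv2.INTER_CUBIC) for im,f in((p[130:200,205:285],4.9),(q[185:255,345:425],4.9))]
m=cv2.resize(p,(392,294))
m2=cv2.resize(q,(392,294))
h=min(c[0].shape[0],300)
cv2.imwrite('pics/end2.png',np.vstack([np.hstack([k[:300,:392] for k in c]),np.hstack([m,m2])])[:,:,::-1])
hsv=cv2.cvtColor(q,cv2.COLOR_RGB2HSV).astype(int);H,S,V=hsv[...,0],hsv[...,1],hsv[...,2]
for nm,im,ii,b,(sm,vm) in(('top',q,j,(345,185,395,262),(170,110)),('scene',p,i,(205,130,285,200),(215,150))):
    H,S,V=cv2.split(cv2.cvtColor(im,cv2.COLOR_RGB2HSV)); m=np.zeros(H.shape,bool)
    sl=np.s_[b[1]:b[3],b[0]:b[2]];m[sl]=(((H<5)|(H>172))&(S>sm)&(V>vm))[sl]
    w=np.array([onz(ii,u,v,47)[:2] for v,u in np.argwhere(m)],np.float32)
    ev=np.linalg.eigh(np.cov(w.T))[1][:,-1]
    print(nm,m.sum(),w.mean(0),np.degrees(np.arctan2(ev[1],ev[0]))%180)
E
```

```text
30.875 [ 296.  -509.6  187.6] yaw 16.34 tilt [-0.001 -0.   ] tip [ 377.6 -485.7  157.9] F [-0.28 -0.43 -0.47] gap 0.598
top 224 [ 458.98077 -249.18394] 16.03291325381352
scene 154 [ 461.2458  -245.88028] 16.36210497682967
```

View pics/end2.png

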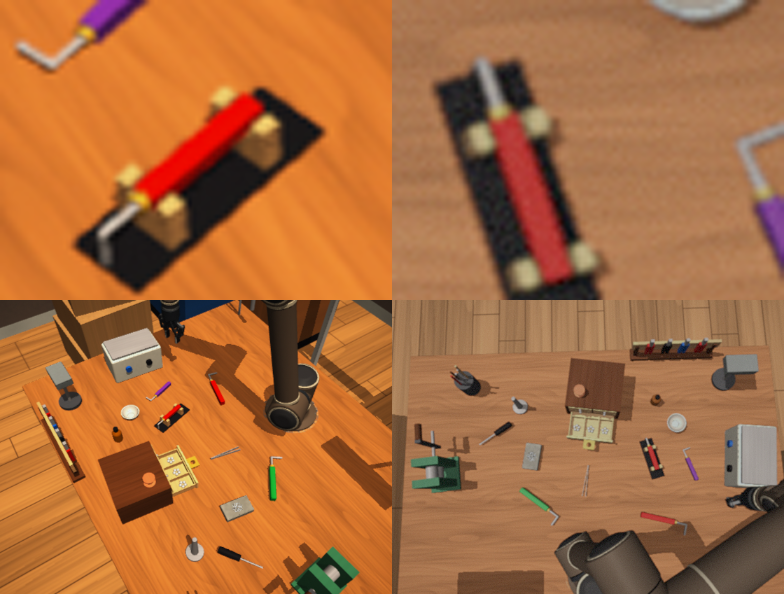

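The hook lies in its saddles as before, the tray is out, and everything else is unmoved.

```bash
python3 -c "
from plant import job
print(job.hand_in())"
```

```text
the job is handed in; nothing more can be done
None
```

The tray was drawn out with the hook to its stop and held at about 10 N for roughly 0.9 s; the hook is back in its rest, the other things look unmoved, and I handed the job in at about 31 s (no verdict returned).

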